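# Turn the parts organizer so the tin faces front

### The job

Turn the round parts organizer by pushing the upright pegs on its rim until the open metal tin stands squarely in front, in line with the pointer on the organizer's foot, and leave it there at rest. Push gently from the side and stay out at the rim: never take a peg between the fingers. Do not touch, lift or tip the tin or the other things on the tray, and leave everything else on the bench where it is.

Things in the scene. Friction and masses are not known exactly. Their poses are not given: they have to be found in the camera images.
- organizer_foot: fixed dark steel foot under the round tray. Origin on the tray's vertical turning axis, at bench height (z = 0). Its own -x axis is the front: a tongue runs out there under the tray to a small steel cone pointer. The foot never moves, but stands differently (place, yaw) each time. An open tool box stands close behind the tray, a carton 215 mm tall well to its right.
- pointer_tip (a point): tip of the pointer, fixed on the foot, 164 mm in front of the turning axis and 25 mm above the bench; the pointer reaches out from there to 201 mm from the axis and is at most 34 mm high.
- tray (a joint): angle turned by the plywood tray since the start (rad; always 0 at the start, when the tray may stand at any angle), growing counter-clockwise seen from above; no end stops, turns either way for ever. Stiff bearing: about 0.12 N m of friction, so it takes about 1 to 2 N at a peg and stops almost at once when no longer pushed.
- tray_floor (a point): point on the turning axis at the height of the tray floor, 29 mm above the bench. Tray: plywood disc of 310 mm diameter with a low lip (top 38 mm above the bench). Two crossed dividers (45 mm tall, out to 125 mm from the axis) make four quarter bays; one thing stands in each, about 75 mm from the axis. Hub in the middle up to 85 mm above the bench. Axes turn with the tray.
- peg_0 (a point): top of one of the four equal upright wooden pegs on the tray, 102 mm above the bench: 16 mm diameter, 73 mm tall above the tray floor, 141 mm from the axis, at the end of a divider, half-way (45 degrees) between two bays. Pegs 0 to 3 follow each other counter-clockwise, 90 degrees apart, and turn with the tray.
- peg_1 (a point): top of one of the four equal upright wooden pegs on the tray, 102 mm above the bench: 16 mm diameter, 73 mm tall above the tray floor, 141 mm from the axis, at the end of a divider, half-way (45 degrees) between two bays. Pegs 0 to 3 follow each other counter-clockwise, 90 degrees apart, and turn with the tray.
- peg_2 (a point): top of one of the four equal upright wooden pegs on the tray, 102 mm above the bench: 16 mm diameter, 73 mm tall above the tray floor, 141 mm from the axis, at the end of a divider, half-way (45 degrees) between two bays. Pegs 0 to 3 follow each other counter-clockwise, 90 degrees apart, and turn with the tray.
- peg_3 (a point): top of one of the four equal upright wooden pegs on the tray, 102 mm above the bench: 16 mm diameter, 73 mm tall above the tray floor, 141 mm from the axis, at the end of a divider, half-way (45 degrees) between two bays. Pegs 0 to 3 follow each other counter-clockwise, 90 degrees apart, and turn with the tray.
- tin_can: the open, plain metal tin (73 mm diameter, 99 mm tall), loose, upright in one bay of the tray, tallest thing on it (its rim 128 mm above the bench). Origin at the centre of its underside. This is the thing to bring to the front.
- screw_jar_1: jar of screws with a red lid, 66 mm diameter, 90 mm tall, loose in a bay of the tray; origin under its centre. Not to be touched.
- screw_jar_2: jar of brass screws with a white lid, 68 mm diameter, 81 mm tall, loose in a bay of the tray; origin under its centre. Not to be touched.
- screw_box_2: small cardboard box of nails, 50x70x60 mm, loose in a bay of the tray; origin under its centre. Not to be touched.
- tape_measure: tape measure, 65x81x33 mm, loose on the bench at the right, behind; origin under its centre. Bystander.
- sanding_block: wooden block, 45x110x35 mm, loose on the bench to the right; origin under its centre. Bystander.
- duct_tape: grey roll of tape, 103 mm diameter, 48 mm tall, on the bench beyond the organizer, to the left; origin under its centre. Bystander.
Not all that is in view belongs to the job. Leave any purple look-alike of the tin_can alone.

How it is judged:
At the end, for the whole second after the job is handed in: the tin stands upright in its bay at the front of the tray, its centre at most 15 mm to either side of the line from the turning axis to the pointer (about 11 degrees); the tray is at rest; the other three things still stand upright on the tray and the bystanders are within 20 mm of where they were (y of tin_can in the frame of organizer_foot between -0.015 and 0.015 m and x of tin_can in the frame of organizer_foot below -0.05 m and velocity of joint tray between -0.03 and 0.03 rad/s and angle between each of tin_can, screw_jar_1, screw_jar_2, screw_box_2's own z axis and vertical below 0.1 rad and height (world z) of tin_can between 0.024 and 0.036 m and height (world z) of screw_jar_1 between 0.024 and 0.036 m and height (world z) of screw_jar_2 between 0.024 and 0.036 m and height (world z) of screw_box_2 between 0.024 and 0.036 m and distance of each of tape_measure, sanding_block, duct_tape from where it was at the start of the episode below 0.02 m); the robot touches nothing.
It fails at once if a peg was taken between the fingers instead of pushed ((horizontal distance between the grasp point and peg_0 below 0.01 m and height (world z) of the grasp point below 0.105 m) or (horizontal distance between the grasp point and peg_1 below 0.01 m and height (world z) of the grasp point below 0.105 m) or (horizontal distance between the grasp point and peg_2 below 0.01 m and height (world z) of the grasp point below 0.105 m) or (horizontal distance between the grasp point and peg_3 below 0.01 m and height (world z) of the grasp point below 0.105 m)).
It fails at once if the fingers reached down into the middle of the tray instead of working at the rim (horizontal distance between the grasp point and tray_floor below 0.07 m and height (world z) of the grasp point below 0.11 m).
It fails at once if the robot touched a thing standing on the tray (more than 1 N), or one was lifted or tipped (contact force between any of the fingers, the arm and tin_can above 1 N or contact force between any of the fingers, the arm and screw_jar_1 above 1 N or contact force between any of the fingers, the arm and screw_jar_2 above 1 N or contact force between any of the fingers, the arm and screw_box_2 above 1 N or height (world z) of any of tin_can, screw_jar_1, screw_jar_2, screw_box_2 above 0.05 m or angle between any of tin_can, screw_jar_1, screw_jar_2, screw_box_2's own z axis and vertical above 0.3 rad).
It fails at once if the tray was spun roughly (faster than 2.5 rad/s) (velocity of joint tray above 2.5 rad/s or velocity of joint tray below -2.5 rad/s).
It fails at once if a bystander on the bench was moved more than 20 mm (distance of any of tape_measure, sanding_block, duct_tape from where it was at the start of the episode above 0.02 m).
It also fails if it takes over 72 s, if anything falls off the work surface, if the arm or the gripper's body presses on something with over 40 N, if the wrist force passes 120 N, or if a joint passes its speed limit or range.

### The arm

A 6-joint arm with a two-finger parallel gripper is mounted at the origin on a cart in front of the work surface, level with it; the furniture and walls round the work are solid. World frame = base frame: x ahead of the robot, y to its left, z up, the work surface at z = 0. Lengths are in m, angles in rad, forces in N, time in s.
With the tool pointing down it reaches from about 0.35 to 0.975 m from the base axis. Payload 4.9 kg.
Tool frame: the origin (TCP) lies between the finger pads; the fingertips stand 19 mm ahead of it and the grasp point (between the pads) is the TCP; z points along the fingers, y is the direction in which the jaws open and shut (so a half turn about z gives the same grasp; the last joint's range is limited). The gripper opens to 85 mm and grips with 20 to 120 N. Pads are 22 mm wide; open, the fingers measure 114 mm over their backs; the gripper's body (76 mm by 85 mm) begins 54 mm behind the grasp point. The pads swing forward as they close: fully open they stand 13 mm farther back than shut.
Start: joints at [-1.313, 0.053, 1.613, -0, 1.476, -0.119], TCP at [0.23, -0.581, 0.25] pointing down, gripper open.
Joint ranges: [-3.01, 3.01], [-1.01, 2.22], [0.06, 2.58], [-1.02, 4.17], [0.09, 2.62], [-3.14, 3.14]. Speed limits (rad/s): [2.57, 2.57, 3.14, 3.14, 3.14, 3.14].

### API

Orientations are given as a unit quaternion [w, x, y, z].
In Python, from plant import state, grab_frame, calibration, job_done gives the robot as it stands. The module is installed in compiled form; this text tells all that it offers.
- The arm moves only by the tool servo_tool, never from a script. Its argument "deltas" is a list that holds one entry, the list of rows, each a list of 5 numbers: the finger opening in mm, from 0 to 85.4, then the shift along the world's x, y, z in mm, then the turn about the world's z in units of 6 degrees (1.0 is 6 degrees). A call has 1 to 5 rows; each row is the pose to reach, as a shift and turn from the pose commanded when the call began; what a row does not reach only later rows make up. A row lasts 1/8 s, in which the tool goes at most 62.5 mm and 10.7 degrees, less where a joint would pass 70% of its speed; a pose out of reach is approached as far as the arm can. A call with a gripper value outside its range is refused whole. The fingers move at their own pace and stop on an object; the grip force is fixed at half the most. Time passes only in rows, so rows that repeat a pose let the fingers close. It gives the time, the measured TCP pose, the force and the opening at its end, in the units of the state.
- state(): the state, without advancing time (a new reading comes with each control period).
- grab_frame(name): name is "scene" or "top" or "wrist"; returns the picture (420x560x3 uint8, red, green, blue); there is no depth.
- calibration(name): a dict with "intrinsics" (3x3 intrinsics, pixels), "world_from_camera" (4x4, takes a point from camera to world coordinates). Camera axes: x right, y down, z forward; pixel columns grow to the right and rows downward; lengths in m; the calibration is good to about 2 mm. The wrist camera is an equidistant fisheye: a pixel r from the principal point sees the ray r / f radians off the axis. A picture is of the moment at which its call begins: read the wrist's pose just before it. calibration takes no time and is no camera call; for the wrist camera it gives the pose at the moment of the call.
- job_done(): hands the job in, once; it reports no verdict.
The state is a dict: "time": time; "joint_pos": joint angles; "joint_vel": joint speeds; "joint_efforts": joint torques, N m; "tool_pos": TCP position; "tool_rot": TCP orientation; "contact_force": force on the tool from outside, world axes, zero at the start; "ft_torque": the same for the moment, N m; "gripper_width": opening from 0.0 (shut) to 1.0 (fully open).
Only numpy, scipy, OpenCV 4.12 (cv2) and the standard library are available. Lean on these libraries where they do the work, as an engineer would, in place of code of your own. Each camera call takes 0.05 s, during which the arm holds its last target.

## Working session

There is one attempt and no reset: what is moved stays moved. The work goes in short steps, Python scripts to look and compute and a tool call to move; the robot and the scene stay as the last step left them, time stands still between calls to the robot, and variables do not carry over. Pictures are saved under pics/ and viewed, and the job is handed in when it is done.

Besides the shell and the picture viewer there is one more tool, called after "Request:" as a command line: name --argument value ..., lists and objects as JSON in quotes. servo_tool: Moves the arm, as the interface text tells. Its arguments: {"type":"object","properties":{"deltas":{"type":"array","items":{"type":"array","items":{"type":"array","items":{"type":"number"}}}}},"required":["deltas"]}

```bash
mkdir -p pics
python3 - <<'E'
from plant import *
import cv2
for n in("scene","top"):
    f=grab_frame(n); cv2.imwrite(f"pics/{n}0.png",f[:,:,::-1])
    c=calibration(n); print(n,c)
s=state();print(s['time'],s['tool_pos'],s['tool_rot'],s['gripper_width'])
E
```

```text
scene {'intrinsics': array([[512.60087432,   0.        , 276.6435543 ],
       [  0.        , 512.60087432, 203.75530736],
       [  0.        ,   0.        ,   1.        ]]), 'world_from_camera': array([[-0.73972883, -0.313325  ,  0.59550709, -0.24010182],
       [-0.67288479,  0.33755663, -0.65824128,  0.8117872 ],
       [ 0.00522608, -0.88762772, -0.460532  ,  0.66875393],
       [ 0.        ,  0.        ,  0.        ,  1.        ]])}
top {'intrinsics': array([[383.83330074,   0.        , 272.93224052],
       [  0.        , 383.83330074, 198.59317224],
       [  0.        ,   0.        ,   1.        ]]), 'world_from_camera': array([[ 0.02925585, -0.99727217,  0.06776663,  0.45697802],
       [-0.99913391, -0.02716887,  0.03151628, -0.034636  ],
       [-0.02958917, -0.06862997, -0.99720329,  1.17744129],
       [ 0.        ,  0.        ,  0.        ,  1.        ]])}
0.1 [ 0.22982457 -0.58064343  0.24915544] [-9.45219071e-04  9.82308983e-01  1.87264954e-01 -6.75802574e-05] 0.9972260509625744
```

View pics/top0.png

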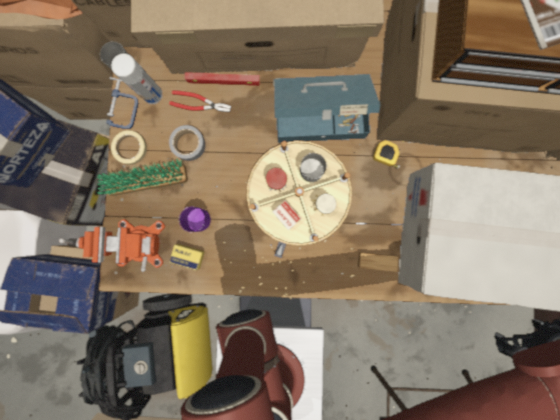

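View pics/scene0.png

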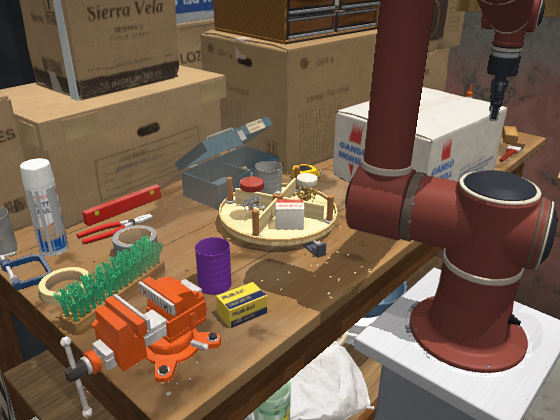

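Top view: tray centre about (300,192), pointer (280,250), tin (313,165) at the back. Enlarging.

Run:
```python
import cv2
a=cv2.imread("pics/top0.png")[130:270,235:375]
cv2.imwrite("pics/top0c.png",cv2.resize(a,(588,588),interpolation=cv2.INTER_CUBIC)) #x4.2
b=cv2.imread("pics/scene0.png")[145:270,205:350]
cv2.imwrite("pics/scene0c.png",cv2.resize(b,None,fx=4.5,fy=4.5,interpolation=cv2.INTER_CUBIC))
```

```text
(no output)
```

View pics/top0c.png

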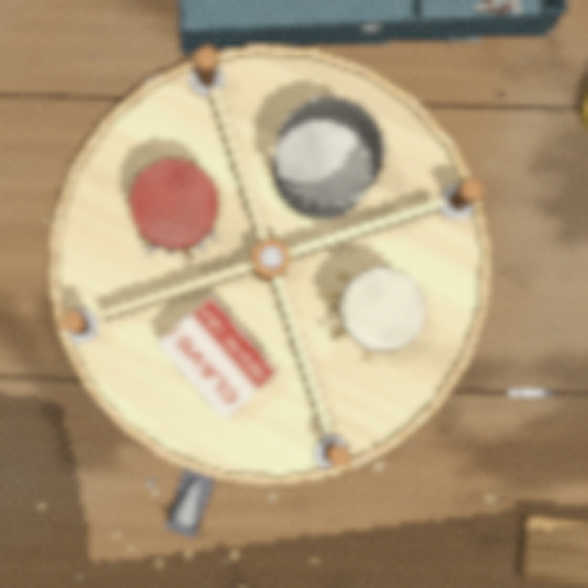

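View pics/scene0c.png

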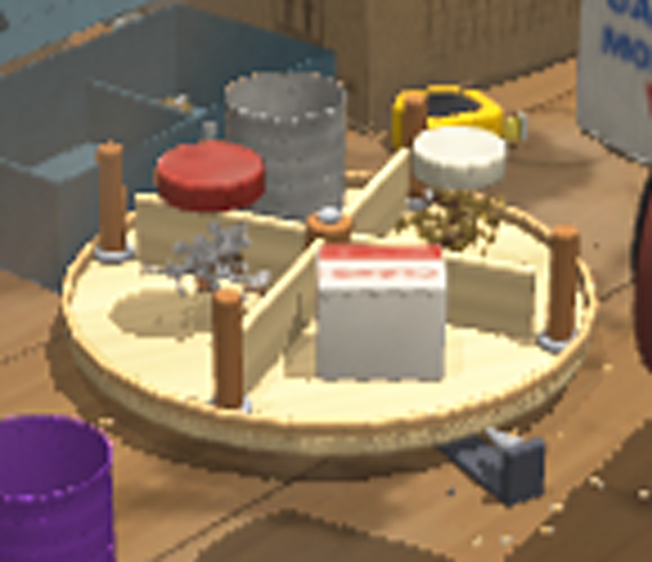

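```bash
cat > h.py <<'E'
import numpy as np
from plant import calibration
def ray(n,uv):
    c=calibration(n);K=c['intrinsics'];T=c['world_from_camera']
    d=T[:3,:3]@np.linalg.solve(K,[uv[0],uv[1],1.]);return T[:3,3],d
def atz(n,uv,z):
    o,d=ray(n,uv);return o+d*(z-o[2])/d[2]
def tri(n1,u1,n2,u2):
    o,d=ray(n1,u1);p,e=ray(n2,u2)
    s=np.linalg.lstsq(np.c_[d,-e],p-o,rcond=None)[0]
    a=o+d*s[0];b=p+e*s[1];return (a+b)/2,np.linalg.norm(a-b)
E
cat > m.py <<'E'
from h import *
t=lambda x,y:(x/4.2+235-.4,y/4.2+130-.4)
s=lambda x,y:(x/4.5+205-.4,y/4.5+145-.4)
P=[]
for n,a,b in [("A",(207,55),(110,148)),("B",(471,188),(413,95)),("C",(335,456),(565,232)),("D",(72,321),(229,295))]:
    x,e=tri("top",t(*a),"scene",s(*b)); q=atz("top",t(*a),.102);P.append(q)
    print(n,x.round(4),e.round(4),q.round(4))
c=np.mean(P,0);print("c",c)
for q in P: print(np.hypot(*(q-c)[:2]).round(4),np.degrees(np.arctan2(*(q-c)[1::-1])).round(1))
for n,a,z in [("ptip",(203,476),.03),("pout",(185,530),.033),("tin",(328,156),.128),("hub",(270,257),.085)]:
    q=atz("top",t(*a),z);print(n,q.round(4),np.hypot(*(q-c)[:2]).round(4),np.degrees(np.arctan2(*(q-c)[1::-1])).round(1))
print(tri("top",t(328,156),"scene",s(286,92)))
for n,uv in [("tape",(386,152)),("box",(335,135)),("boxL",(276,138)),("boxR",(372,133)),("sand",(380,261)),("sandL",(361,260)),("purple",(195,218)),("carton",(408,260))]: print(n,atz("top",uv,.03).round(3))
E
python3 m.py
```

```text
A [ 0.6902 -0.0269  0.1003] 0.0004 [ 0.6897 -0.0271  0.102 ]
B [ 0.6045 -0.2047  0.1038] 0.0023 [ 0.6038 -0.2058  0.102 ]
C [ 0.4231 -0.1189  0.1019] 0.0005 [ 0.4229 -0.1191  0.102 ]
D [0.5077 0.0586 0.1014] 0.0006 [0.5075 0.0583 0.102 ]
c [ 0.55599254 -0.07340875  0.102     ]
0.1415 19.1
0.1407 -70.1
0.1407 -161.0
0.1403 110.2
ptip [ 0.4037 -0.032   0.03  ] 0.1578 164.8
pout [ 0.3657 -0.0203  0.033 ] 0.1976 164.4
tin [ 0.619  -0.1082  0.128 ] 0.072 -28.9
hub [ 0.5555 -0.0735  0.085 ] 0.0005 -169.8
(array([ 0.61977269, -0.10677254,  0.13180241]), np.float64(0.003589856993668615))
tape [ 0.684 -0.333  0.03 ]
box [ 0.732 -0.18   0.03 ]
boxL [ 0.719 -0.002  0.03 ]
boxR [ 0.741 -0.291  0.03 ]
sand [ 0.36  -0.319  0.03 ]
sandL [ 0.361 -0.263  0.03 ]
purple [0.47  0.234 0.03 ]
carton [ 0.365 -0.4    0.03 ]
```

Pegs at about 19, −70, −161, 110°; front at 164.5°; tin at about −28.5°. So turn about −167° (clockwise), in two pushes across the front, with closed fingers behind the front peg.

Request:
servo_tool --deltas '[[[0, 0, 0, 40, 0], [0, 20, 50, 50, 0.5], [0, 50, 100, 50, 1.0], [0, 75, 150, 50, 1.5], [0, 105, 210, 50, 2.0]]]'

```text
time: 0.72
tool_pos: [0.3333, -0.3736, 0.2998]
tool_rot: [-0.0, 0.957, 0.289, 0.0]
contact_force: [0.8, -0.5, 0.3]
gripper_width: -0.001
```

Request:
servo_tool --deltas '[[[0, 25, 52, 0, 0.4], [0, 50, 105, 0, 0.4], [0, 75, 160, -20, 0.4], [0, 105, 213, -50, 0.4], [0, 105, 213, -80, 0.4]]]'

```text
time: 1.35
tool_pos: [0.4391, -0.1593, 0.2198]
tool_rot: [0.0, 0.95, 0.311, 0.001]
contact_force: [-0.2, -0.2, -0.0]
gripper_width: -0.003
```

Run:
```python
from plant import *
import cv2
s=state();print(s['time'],s['tool_pos'],s['tool_rot'],s['gripper_width'],s['joint_pos'],s['contact_force'])
f=grab_frame("top");cv2.imwrite("pics/t1.png",cv2.resize(f[100:300,200:420,::-1],None,fx=3,fy=3))
f=grab_frame("scene");cv2.imwrite("pics/s1.png",cv2.resize(f[100:300,180:420,::-1],None,fx=3,fy=3))
```

```text
1.35 [ 0.43910752 -0.15929938  0.21977693] [2.34131399e-04 9.50246165e-01 3.11499220e-01 6.37913390e-04] -0.0025473631967736442 [-5.07888864e-01 -3.21710722e-01  2.00279556e+00  6.22868153e-04
  1.45929795e+00  4.29297697e-01] [-0.18398568 -0.17751284 -0.01552838]
```

View pics/t1.png

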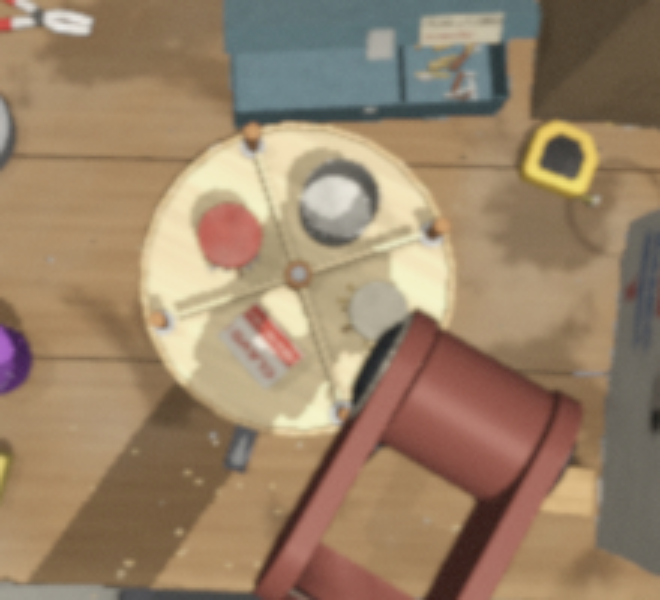

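View pics/s1.png

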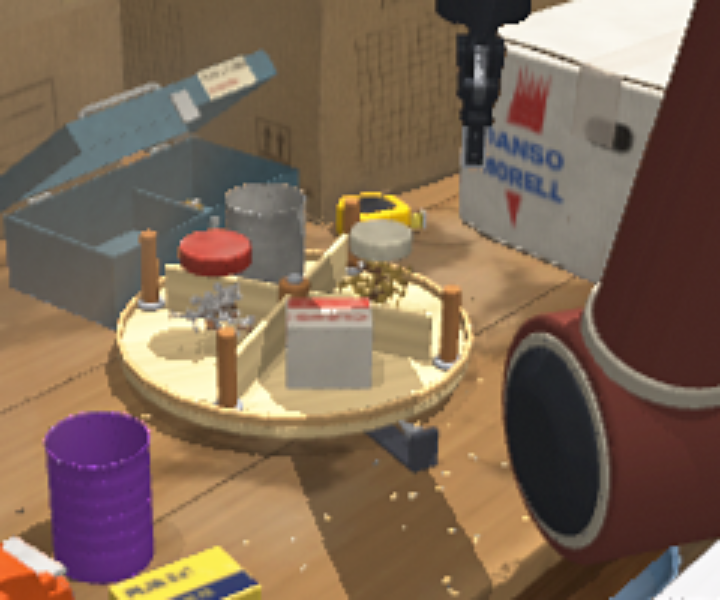

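Clear of everything. Descend and compute the arc.

Request:
servo_tool --deltas '[[[0, 0, 0, -50, 0], [0, 0, 0, -95, 0], [0, 0, 0, -125, 0], [0, 0, 0, -135, 0]]]'

```text
time: 1.95
tool_pos: [0.4369, -0.1626, 0.0842]
tool_rot: [-0.001, 0.951, 0.308, -0.001]
contact_force: [-0.4, -0.6, 0.0]
gripper_width: -0.001
```

```bash
cat > arc.py <<'E'
import numpy as np,sys
from plant import state
c=np.array([.556,-.0735]);R=.143
s=state();p=s['tool_pos']
q=s['tool_rot'];yaw=np.degrees(2*np.arctan2(q[2],q[1]))
d=p[:2]-c;print("t",s['time'],"ang",np.degrees(np.arctan2(d[1],d[0]))%360,"r",np.hypot(*d),"z",p[2],"jaw-y",(yaw-90)%180,s['contact_force'],s['joint_pos'][5])
for th in np.arange(210,100,-6):
    w=c+R*np.array([np.cos(np.radians(th)),np.sin(np.radians(th))]);print(th,w.round(4),'delta',((w-p[:2])*1000).round(0),'turn',round((th-90-(yaw-90)+90)%180-90,1))
E
python3 arc.py
```

```text
t 1.95 ang 216.80764906888513 r 0.14869833659579001 z 0.08422353384597386 jaw-y 125.91094680997287 [-0.43904371 -0.61229999  0.04563051] 0.4280821750568935
210 [ 0.4322 -0.145 ] delta [-5. 18.] turn -5.9
204 [ 0.4254 -0.1317] delta [-12.  31.] turn -11.9
198 [ 0.42   -0.1177] delta [-17.  45.] turn -17.9
192 [ 0.4161 -0.1032] delta [-21.  59.] turn -23.9
186 [ 0.4138 -0.0884] delta [-23.  74.] turn -29.9
180 [ 0.413  -0.0735] delta [-24.  89.] turn -35.9
174 [ 0.4138 -0.0586] delta [-23. 104.] turn -41.9
168 [ 0.4161 -0.0438] delta [-21. 119.] turn -47.9
162 [ 0.42   -0.0293] delta [-17. 133.] turn -53.9
156 [ 0.4254 -0.0153] delta [-12. 147.] turn -59.9
150 [ 0.4322 -0.002 ] delta [ -5. 161.] turn -65.9
144 [0.4403 0.0106] delta [  3. 173.] turn -71.9
138 [0.4497 0.0222] delta [ 13. 185.] turn -77.9
132 [0.4603 0.0328] delta [ 23. 195.] turn -83.9
126 [0.4719 0.0422] delta [ 35. 205.] turn -89.9
120 [0.4845 0.0503] delta [ 48. 213.] turn 84.1
114 [0.4978 0.0571] delta [ 61. 220.] turn 78.1
108 [0.5118 0.0625] delta [ 75. 225.] turn 72.1
102 [0.5263 0.0664] delta [ 89. 229.] turn 66.1
```

Request:
servo_tool --deltas '[[[0, -5, 18, 0, -1], [0, -12, 31, 0, -2], [0, -17, 45, 0, -3], [0, -21, 59, 0, -4]]]'

```text
time: 2.45
tool_pos: [0.4181, -0.1042, 0.0876]
tool_rot: [0.001, 0.995, 0.102, 0.002]
contact_force: [1.3, -2.5, -0.9]
gripper_width: 0.0
```

```bash
python3 arc.py
python3 - <<'E'
from plant import *
import cv2
f=grab_frame("scene");cv2.imwrite("pics/s2.png",cv2.resize(f[100:300,180:420,::-1],None,fx=3,fy=3))
E
```

```text
t 2.45 ang 192.559746930257 r 0.14127876575528764 z 0.08756895402934932 jaw-y 101.73333405829521 [ 1.28734523 -2.48229033 -0.86962088] 0.9492973249947805
210 [ 0.4322 -0.145 ] delta [ 14. -41.] turn 18.3
204 [ 0.4254 -0.1317] delta [  7. -27.] turn 12.3
198 [ 0.42   -0.1177] delta [  2. -13.] turn 6.3
192 [ 0.4161 -0.1032] delta [-2.  1.] turn 0.3
186 [ 0.4138 -0.0884] delta [-4. 16.] turn -5.7
180 [ 0.413  -0.0735] delta [-5. 31.] turn -11.7
174 [ 0.4138 -0.0586] delta [-4. 46.] turn -17.7
168 [ 0.4161 -0.0438] delta [-2. 60.] turn -23.7
162 [ 0.42   -0.0293] delta [ 2. 75.] turn -29.7
156 [ 0.4254 -0.0153] delta [ 7. 89.] turn -35.7
150 [ 0.4322 -0.002 ] delta [ 14. 102.] turn -41.7
144 [0.4403 0.0106] delta [ 22. 115.] turn -47.7
138 [0.4497 0.0222] delta [ 32. 126.] turn -53.7
132 [0.4603 0.0328] delta [ 42. 137.] turn -59.7
126 [0.4719 0.0422] delta [ 54. 146.] turn -65.7
120 [0.4845 0.0503] delta [ 66. 155.] turn -71.7
114 [0.4978 0.0571] delta [ 80. 161.] turn -77.7
108 [0.5118 0.0625] delta [ 94. 167.] turn -83.7
102 [0.5263 0.0664] delta [108. 171.] turn -89.7
```

View pics/s2.png

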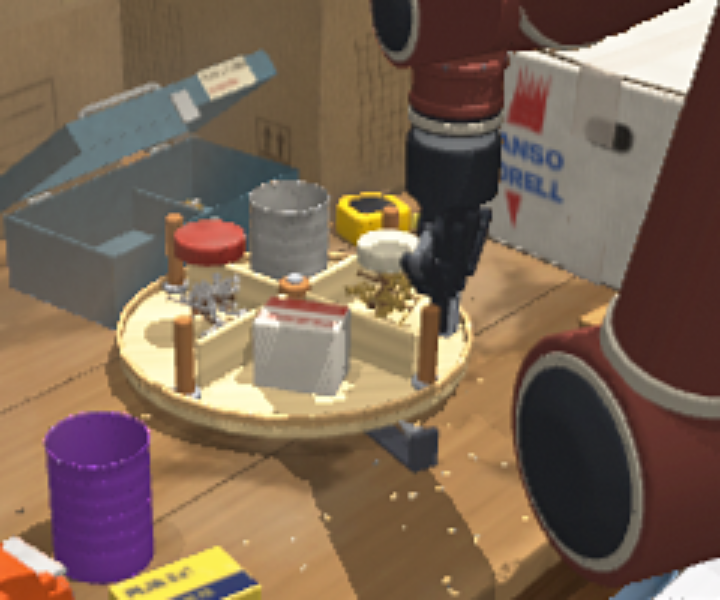

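The finger pushes the front peg with ~2.8 N and the tray follows. Continuing the arc.

Request:
servo_tool --deltas '[[[0, -3, 15, 0, -1], [0, -4, 30, 0, -2], [0, -3, 45, 0, -3], [0, -1, 60, 0, -4], [0, 3, 74, 0, -5]]]'

```text
time: 3.12
tool_pos: [0.4213, -0.0299, 0.0873]
tool_rot: [0.001, 0.987, -0.158, 0.002]
contact_force: [-0.1, -2.1, 0.9]
gripper_width: 0.002
```

```bash
python3 arc.py|grep -v '^2\|^1[6-9]'
```

```text
t 3.125 ang 162.08089255295144 r 0.14156589060161034 z 0.08734965664574457 jaw-y 71.84210427042726 [-0.06318213 -2.09792672  0.93586774] 1.6410160566586631
156 [ 0.4254 -0.0153] delta [ 4. 15.] turn -5.8
150 [ 0.4322 -0.002 ] delta [11. 28.] turn -11.8
144 [0.4403 0.0106] delta [19. 40.] turn -17.8
138 [0.4497 0.0222] delta [28. 52.] turn -23.8
132 [0.4603 0.0328] delta [39. 63.] turn -29.8
126 [0.4719 0.0422] delta [51. 72.] turn -35.8
120 [0.4845 0.0503] delta [63. 80.] turn -41.8
114 [0.4978 0.0571] delta [77. 87.] turn -47.8
108 [0.5118 0.0625] delta [91. 92.] turn -53.8
102 [0.5263 0.0664] delta [105.  96.] turn -59.8
```

Request:
servo_tool --deltas '[[[0, 4, 15, 0, -1], [0, 11, 28, 0, -2], [0, 19, 40, 0, -3], [0, 28, 52, 0, -4], [0, 39, 63, 0, -5]]]'

```text
time: 3.75
tool_pos: [0.4605, 0.0332, 0.0872]
tool_rot: [-0.0, 0.913, -0.408, 0.001]
contact_force: [0.2, -1.7, 0.5]
gripper_width: 0.0
```

```bash
python3 arc.py|grep -v '^2\|^1[3-9]'
python3 - <<'E'
from plant import *
import cv2
f=grab_frame("top");cv2.imwrite("pics/t3.png",cv2.resize(f[130:270,235:375,::-1],None,fx=4,fy=4))
E
```

```text
t 3.75 ang 131.82681730056152 r 0.14321537963169298 z 0.08717209167652354 jaw-y 41.846871019876886 [ 0.17789272 -1.7323372   0.47011738] 2.3225807112139654
126 [0.4719 0.0422] delta [11.  9.] turn -5.8
120 [0.4845 0.0503] delta [24. 17.] turn -11.8
114 [0.4978 0.0571] delta [37. 24.] turn -17.8
108 [0.5118 0.0625] delta [51. 29.] turn -23.8
102 [0.5263 0.0664] delta [66. 33.] turn -29.8
```

View pics/t3.png

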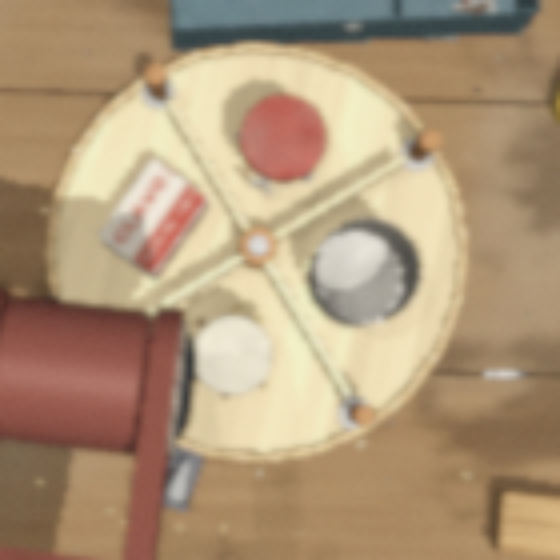

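Tin now at the right (365,272 in the crop), as expected. Two more rows, then back off tangentially and lift.

Request:
servo_tool --deltas '[[[0, 11, 9, 0, -1], [0, 24, 17, 0, -2], [0, 24, 17, 0, -2]]]'

```text
time: 4.18
tool_pos: [0.4843, 0.0503, 0.0867]
tool_rot: [-0.0, 0.867, -0.499, 0.001]
contact_force: [-0.5, -0.5, -0.1]
gripper_width: 0.001
```

Request:
servo_tool --deltas '[[[0, -12, -9, 0, 0], [0, -12, -9, 60, 0], [0, -12, -9, 120, 1], [0, -40, -30, 140, 2.5], [0, -50, -60, 140, 4]]]'

```text
time: 4.8
tool_pos: [0.4322, -0.0103, 0.2281]
tool_rot: [-0.0, 0.952, -0.305, 0.003]
contact_force: [0.4, 0.3, -0.7]
gripper_width: 0.003
```

Request:
servo_tool --deltas '[[[0, 0, -55, 0, 1.7], [0, 0, -110, 0, 3.4], [0, 0, -140, 0, 5.1], [0, 0, -140, 0, 6.8], [0, 0, -140, 0, 8.5]]]'

```text
time: 5.42
tool_pos: [0.4313, -0.1502, 0.225]
tool_rot: [-0.0, 0.991, 0.132, -0.0]
contact_force: [-0.3, 0.6, -0.0]
gripper_width: 0.001
```

```bash
python3 arc.py|head -2
python3 - <<'E'
from plant import *
import cv2
f=grab_frame("top");cv2.imwrite("pics/t4.png",cv2.resize(f[130:270,235:375,::-1],None,fx=4.2,fy=4.2,interpolation=cv2.INTER_CUBIC))
E
```

```text
t 5.425 ang 211.6077097887084 r 0.14642263388020102 z 0.22502065909308339 jaw-y 105.18344554955961 [-0.34701843  0.59565591 -0.00902596] 0.8075773385479094
210 [ 0.4322 -0.145 ] delta [1. 5.] turn 14.8
```

View pics/t4.png

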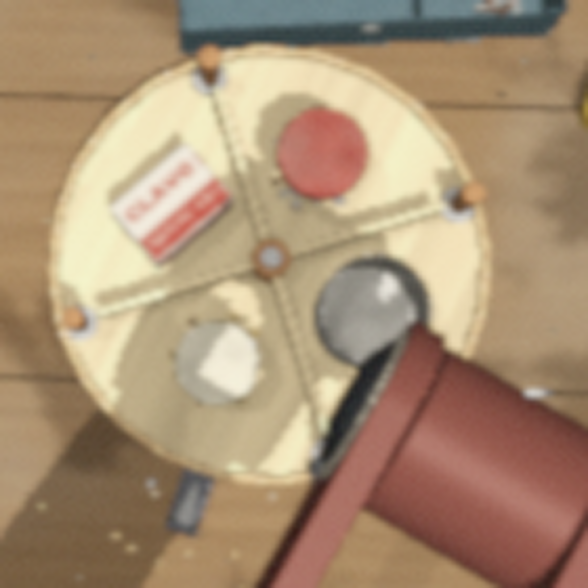

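Run:
```python
from h import *
t=lambda x,y:(x/4.2+235-.4,y/4.2+130-.4)
c=np.array([.556,-.0735])
for n,a,z in [("tin",(372,311),.128),("pA",(208,55),.102),("pB",(472,188),.102),("pD",(72,320),.102)]:
    q=atz("top",t(*a),z)[:2]-c;print(n,np.hypot(*q).round(4),np.degrees(np.arctan2(q[1],q[0])).round(1))
```

```text
tin 0.0756 -120.0
pA 0.1414 18.9
pB 0.1413 -70.2
pD 0.1402 109.9
```

Request:
servo_tool --deltas '[[[0, 8, -10, 0, 1.5], [0, 8, -10, -40, 3.3], [0, 8, -10, -85, 3.3], [0, 8, -10, -120, 3.3], [0, 8, -10, -138, 3.3]]]'

```text
time: 6.1
tool_pos: [0.4388, -0.1588, 0.0851]
tool_rot: [-0.001, 0.955, 0.297, -0.001]
contact_force: [0.2, 0.3, 0.6]
gripper_width: 0.002
```

```bash
python3 arc.py
```

```text
t 6.1 ang 216.0438834876939 r 0.14488822032419266 z 0.08514380383094981 jaw-y 124.57875231488546 [0.22755184 0.28944874 0.62039427] 0.46067995356504604
210 [ 0.4322 -0.145 ] delta [-7. 14.] turn -4.6
204 [ 0.4254 -0.1317] delta [-13.  27.] turn -10.6
198 [ 0.42   -0.1177] delta [-19.  41.] turn -16.6
192 [ 0.4161 -0.1032] delta [-23.  56.] turn -22.6
186 [ 0.4138 -0.0884] delta [-25.  70.] turn -28.6
180 [ 0.413  -0.0735] delta [-26.  85.] turn -34.6
174 [ 0.4138 -0.0586] delta [-25. 100.] turn -40.6
168 [ 0.4161 -0.0438] delta [-23. 115.] turn -46.6
162 [ 0.42   -0.0293] delta [-19. 129.] turn -52.6
156 [ 0.4254 -0.0153] delta [-13. 143.] turn -58.6
150 [ 0.4322 -0.002 ] delta [ -7. 157.] turn -64.6
144 [0.4403 0.0106] delta [  1. 169.] turn -70.6
138 [0.4497 0.0222] delta [ 11. 181.] turn -76.6
132 [0.4603 0.0328] delta [ 21. 192.] turn -82.6
126 [0.4719 0.0422] delta [ 33. 201.] turn -88.6
120 [0.4845 0.0503] delta [ 46. 209.] turn 85.4
114 [0.4978 0.0571] delta [ 59. 216.] turn 79.4
108 [0.5118 0.0625] delta [ 73. 221.] turn 73.4
102 [0.5263 0.0664] delta [ 87. 225.] turn 67.4
```

Tray has turned ≈ −90°; 75.5° remain, so final TCP angle ≈ 134°. Push to 138° first, then check.

Request:
servo_tool --deltas '[[[0, -7, 14, 0, -0.8], [0, -13, 27, 0, -1.8], [0, -19, 41, 0, -2.8], [0, -23, 56, 0, -3.8], [0, -25, 70, 0, -4.8]]]'

```text
time: 6.72
tool_pos: [0.416, -0.0895, 0.0883]
tool_rot: [0.001, 0.999, 0.049, 0.001]
contact_force: [1.0, -2.0, -0.6]
gripper_width: 0.001
```

```bash
python3 arc.py | grep -v '^2\|^19'
```

```text
t 6.725 ang 186.5306576325581 r 0.14096213948843078 z 0.08834125059629395 jaw-y 95.60559907032571 [ 0.99937075 -1.95036912 -0.602043  ] 1.086516934244056
186 [ 0.4138 -0.0884] delta [-2.  1.] turn 0.4
180 [ 0.413  -0.0735] delta [-3. 16.] turn -5.6
174 [ 0.4138 -0.0586] delta [-2. 31.] turn -11.6
168 [ 0.4161 -0.0438] delta [ 0. 46.] turn -17.6
162 [ 0.42   -0.0293] delta [ 4. 60.] turn -23.6
156 [ 0.4254 -0.0153] delta [ 9. 74.] turn -29.6
150 [ 0.4322 -0.002 ] delta [16. 88.] turn -35.6
144 [0.4403 0.0106] delta [ 24. 100.] turn -41.6
138 [0.4497 0.0222] delta [ 34. 112.] turn -47.6
132 [0.4603 0.0328] delta [ 44. 122.] turn -53.6
126 [0.4719 0.0422] delta [ 56. 132.] turn -59.6
120 [0.4845 0.0503] delta [ 69. 140.] turn -65.6
114 [0.4978 0.0571] delta [ 82. 147.] turn -71.6
108 [0.5118 0.0625] delta [ 96. 152.] turn -77.6
102 [0.5263 0.0664] delta [110. 156.] turn -83.6
```

Request:
servo_tool --deltas '[[[0, -2, 15, 0, -1], [0, -1, 30, 0, -2], [0, 1, 45, 0, -3], [0, 5, 59, 0, -4], [0, 10, 73, 0, -5]]]'

```text
time: 7.35
tool_pos: [0.4264, -0.0165, 0.0884]
tool_rot: [0.0, 0.977, -0.211, 0.001]
contact_force: [1.0, -1.6, 0.5]
gripper_width: 0.002
```

```bash
python3 arc.py | grep -v '^2\|^1[6-9]'
```

```text
t 7.35 ang 156.25289434273594 r 0.14160583271775967 z 0.08843579080987202 jaw-y 65.61220526803858 [ 1.04115172 -1.63347188  0.47212854] 1.7839814732178718
156 [ 0.4254 -0.0153] delta [-1.  1.] turn 0.4
150 [ 0.4322 -0.002 ] delta [ 6. 14.] turn -5.6
144 [0.4403 0.0106] delta [14. 27.] turn -11.6
138 [0.4497 0.0222] delta [23. 39.] turn -17.6
132 [0.4603 0.0328] delta [34. 49.] turn -23.6
126 [0.4719 0.0422] delta [46. 59.] turn -29.6
120 [0.4845 0.0503] delta [58. 67.] turn -35.6
114 [0.4978 0.0571] delta [71. 74.] turn -41.6
108 [0.5118 0.0625] delta [85. 79.] turn -47.6
102 [0.5263 0.0664] delta [100.  83.] turn -53.6
```

Request:
servo_tool --deltas '[[[0, 6, 14, 0, -1], [0, 14, 27, 0, -2], [0, 23, 39, 0, -3], [0, 23, 39, 0, -3]]]'

```text
time: 7.85
tool_pos: [0.4496, 0.0228, 0.0883]
tool_rot: [-0.0, 0.933, -0.359, 0.001]
contact_force: [-0.9, -0.5, -0.0]
gripper_width: -0.0
```

```bash
python3 arc.py | grep -v '^2\|^1[4-9]'
python3 - <<'E'
from plant import *
import cv2
f=grab_frame("top");cv2.imwrite("pics/t5.png",cv2.resize(f[130:270,235:375,::-1],None,fx=4.2,fy=4.2,interpolation=cv2.INTER_CUBIC))
E
```

```text
t 7.85 ang 137.84474054969354 r 0.1435540168383084 z 0.08831637484789513 jaw-y 47.95899842541746 [-0.89968664 -0.46047165 -0.04734334] 2.1897825757128055
138 [0.4497 0.0222] delta [ 0. -1.] turn 0.0
132 [0.4603 0.0328] delta [11. 10.] turn -6.0
126 [0.4719 0.0422] delta [22. 19.] turn -12.0
120 [0.4845 0.0503] delta [35. 27.] turn -18.0
114 [0.4978 0.0571] delta [48. 34.] turn -24.0
108 [0.5118 0.0625] delta [62. 40.] turn -30.0
102 [0.5263 0.0664] delta [77. 44.] turn -36.0
```

View pics/t5.png

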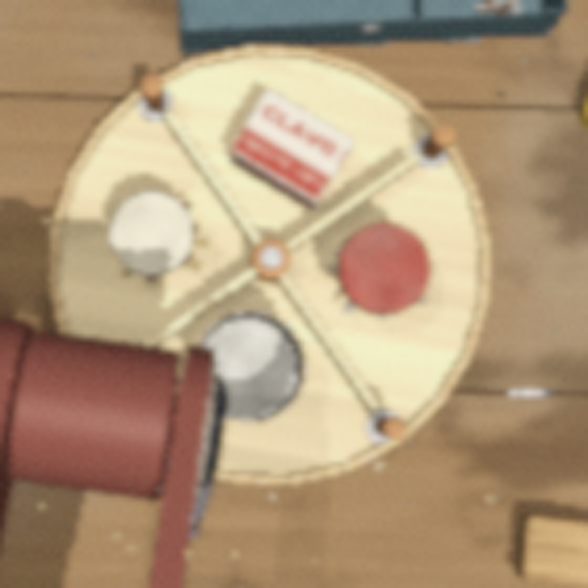

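Run:
```python
from h import *
t=lambda x,y:(x/4.2+235-.4,y/4.2+130-.4)
c=np.array([.556,-.0735])
for n,a,z in [("tin",(249,365),.128),("p",(151,87),.102),("p",(441,136),.102),("p",(392,428),.102)]:
    q=atz("top",t(*a),z)[:2]-c;print(n,np.hypot(*q).round(4),np.degrees(np.arctan2(q[1],q[0])).round(1))
```

```text
tin 0.0763 169.9
p 0.139 37.0
p 0.1388 -53.6
p 0.1405 -143.9
```

Tin at 169.9° vs front 164.5°: about 5° more.

Request:
servo_tool --deltas '[[[0, 5, 4, 0, -0.4], [0, 9, 9, 0, -0.9], [0, 9, 9, 0, -0.9]]]'

```text
time: 8.28
tool_pos: [0.4578, 0.0314, 0.0876]
tool_rot: [-0.0, 0.915, -0.403, 0.0]
contact_force: [-0.5, -0.4, -0.1]
gripper_width: 0.002
```

Request:
servo_tool --deltas '[[[0, -12, -11, 0, 0], [0, -16, -14, 50, 0], [0, -18, -16, 110, 0], [0, -40, -50, 150, 0], [0, -50, -100, 170, 0]]]'

```text
time: 8.9
tool_pos: [0.4071, -0.0692, 0.2603]
tool_rot: [-0.0, 0.916, -0.402, 0.003]
contact_force: [0.5, -0.6, -0.8]
gripper_width: -0.004
```

Request:
servo_tool --deltas '[[[0, 0, -55, 0, 0], [0, -10, -110, 0, 0], [0, -20, -165, 0, 0], [0, -20, -200, 0, 0], [0, -20, -200, 0, 0]]]'

```text
time: 9.52
tool_pos: [0.3862, -0.2701, 0.2569]
tool_rot: [-0.0, 0.914, -0.405, -0.001]
contact_force: [0.2, -0.1, -0.7]
gripper_width: -0.001
```

Run:
```python
from plant import *
import cv2
s=state();print(s['time'],s['tool_pos'],s['contact_force'])
f=grab_frame("top");cv2.imwrite("pics/t6.png",cv2.resize(f[130:270,235:375,::-1],None,fx=4.2,fy=4.2,interpolation=cv2.INTER_CUBIC))
f=grab_frame("scene");cv2.imwrite("pics/s6.png",cv2.resize(f[100:300,180:420,::-1],None,fx=3,fy=3))
```

```text
9.525 [ 0.38617361 -0.27006567  0.25690778] [ 0.2323277  -0.06062812 -0.72798961]
```

View pics/t6.png

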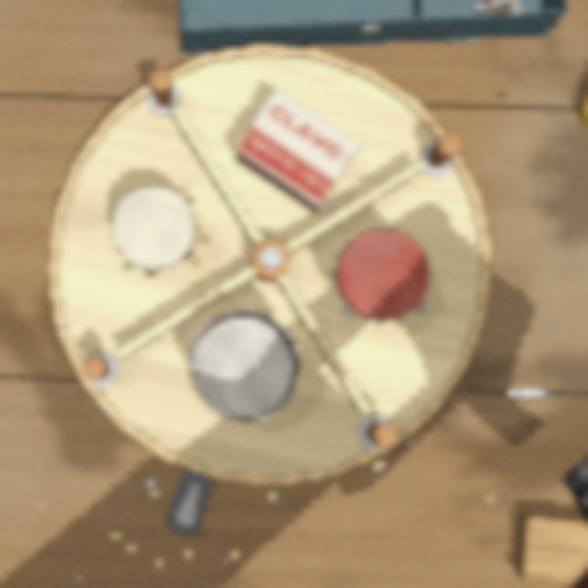

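View pics/s6.png

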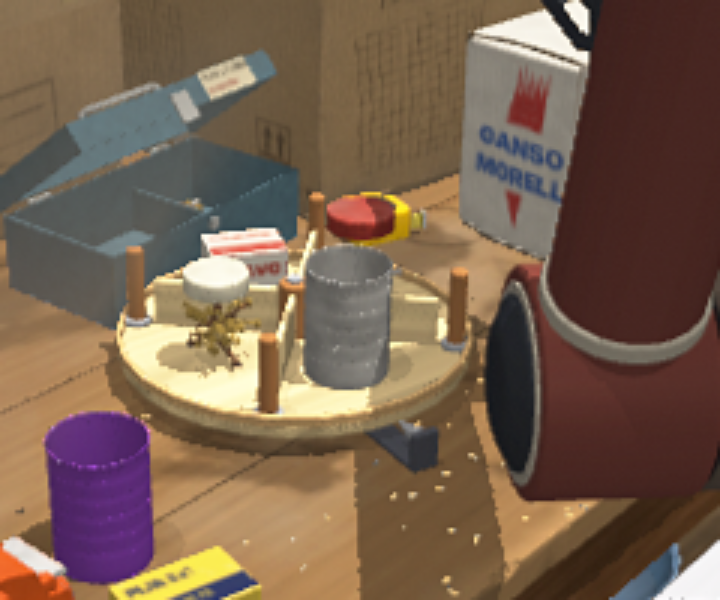

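Run:
```python
from h import *
t=lambda x,y:(x/4.2+235-.4,y/4.2+130-.4)
s=lambda x,y:(x/3+180-.3,y/3+100-.3)
c=np.array([.556,-.0735]);a=np.radians(164.6);f=np.array([np.cos(a),np.sin(a)]);l=np.array([-f[1],f[0]])
X=[("tin",atz("top",t(244,365),.128)),("tin tri",tri("top",t(244,365),"scene",s(348,268))[0]),("tin scene",atz("scene",s(348,268),.128)),("ptip",atz("top",t(203,476),.03)),("pout",atz("top",t(185,530),.033))]
for n,u in [("p",(160,81)),("p",(448,147)),("p",(385,435)),("p",(95,367))]: X.append((n,atz("top",t(*u),.102)))
for n,p in X:
    q=p[:2]-c;print(n,p.round(4),np.degrees(np.arctan2(q[1],q[0])).round(1),"fwd",(q@f).round(4),"lat",(q@l).round(4))
```

```text
tin [ 0.4808 -0.0568  0.128 ] 167.5 fwd 0.0769 lat 0.0039
tin tri [ 0.4816 -0.0563  0.1243] 167.0 fwd 0.0763 lat 0.0032
tin scene [ 0.4774 -0.0499  0.128 ] 163.3 fwd 0.082 lat -0.0019
ptip [ 0.4037 -0.032   0.03  ] 164.7 fwd 0.1578 lat 0.0004
pout [ 0.3657 -0.0203  0.033 ] 164.4 fwd 0.1976 lat -0.0007
p [0.6712 0.0042 0.102 ] 34.0 fwd -0.0905 lat -0.1055
p [ 0.6311 -0.19    0.102 ] -57.2 fwd -0.1033 lat 0.0924
p [ 0.4378 -0.1518  0.102 ] -146.5 fwd 0.0932 lat 0.1069
p [0.4772 0.0419 0.102 ] 124.3 fwd 0.1066 lat -0.0903
```

Request:
servo_tool --deltas '[[[0, 0, 0, 0, 0], [0, 0, 0, 0, 0], [0, 0, 0, 0, 0], [0, 0, 0, 0, 0]]]'

```text
time: 10.12
tool_pos: [0.388, -0.2679, 0.2574]
tool_rot: [0.0, 0.915, -0.403, 0.0]
contact_force: [0.7, 0.2, 0.4]
gripper_width: 0.0
```

```bash
python3 -c "
from plant import *
import cv2,numpy as np
f=grab_frame('top');cv2.imwrite('pics/t7.png',f[:,:,::-1])
a=cv2.imread('pics/top0.png')
m=lambda i,r:np.abs(f[:,:,::-1].astype(int)-a)[r].mean()
print('diff duct',m(0,np.s_[120:165,165:208]),'tape',m(0,np.s_[138:168,370:402]),'sand',m(0,np.s_[250:275,358:400]))
job_done()"
```

```text
diff duct 2.477002583979328 tape 2.3690972222222224 sand 40.507936507936506
the job is handed in; nothing more can be done
```

The tin now stands at the front of the tray, about 3 mm off the pointer line by the overhead camera (15 mm allowed), and I handed the job in at about 10 s. I turned the tray about 167° clockwise. This took two sideways pushes with closed fingers, each against the peg then at the front, with wrist-force readings of up to about 3 N between moves.

- **Tin position:** the overhead view put the tin 4 mm to one side of the line, and two-view triangulation put it 3 mm. The side camera alone read 2 mm to the other side, so the views disagree by a few millimetres.
- **Tray contents and robot:** the last pictures show the tin, both jars and the nail box upright on the tray. The arm was clear of everything, with the gripper about 0.26 m above the bench.
- **Bystanders:** the duct tape and tape measure look unchanged in the overhead view. The same comparison for the sanding block differed a lot. I think the arm now covers it in that picture, because its visible end looked unmoved and the robot never came down near it. I did not check it any other way.

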